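Angle the instrument box past the bench post into its rack bay

ROBOT

A 6-joint arm with a two-finger parallel gripper is mounted at the origin on the work surface. World frame = base frame: x ahead of the robot, y to its left, z up, the work surface at z = 0. Lengths are in m, angles in rad, forces in N, time in s.
With the tool pointing down it reaches from about 0.35 to 1 m from the base axis. Payload 7.1 kg.
Tool frame: the origin (TCP) lies between the finger pads; the fingertips stand 22 mm ahead of it and the grasp point (between the pads) lies 3 mm ahead of it; x points along the fingers, y is the direction in which the jaws open and shut, and the axes are right-handed (so a half turn about x gives the same grasp; the last joint's range is limited). The gripper opens to 85 mm and grips with 20 to 120 N. Pads are 22 mm wide; open, the fingers measure 114 mm over their backs; the gripper's body (76 mm by 85 mm) begins 54 mm behind the grasp point. The pads swing forward as they close: fully open they stand 13 mm farther back than shut.
Start: joints at [-1.233, 0.423, 1.63, -0, 1.089, -0.019], TCP at [0.218, -0.586, 0.223] pointing down, gripper open.
Joint ranges: [-3, 3], [-0.9, 2.11], [0.09, 2.58], [-1.31, 4.45], [0.11, 2.69], [-2.54, 2.54]. Speed limits (rad/s): [2.39, 2.39, 3.01, 3.14, 3.14, 3.14].

INTERFACE

Orientations are given as a rotation vector (axis times angle).
In Python, from rig import manip gives the robot as it stands. The module is installed in compiled form; this text tells all that it offers. Calls block until the motion is done:
- manip.move_to(position, orientation): joint-space move of the TCP to a pose.
- manip.servo_line(position, orientation=None, rate=0.15): straight line of the TCP; orientation=None keeps the orientation; rate is the mean speed in m/s.
- manip.set_joints(angles): joint-space move.
- manip.command_gripper(opening, f_grip=None): finger opening in m; f_grip is the grip in N (None keeps the last); returns when the fingers have stopped.
- manip.hold(seconds).
- manip.solve_ik(position, orientation): joint angles nearest the present ones, or None.
- manip.camera(name): name is "scene" or "top"; returns a dict with "image" (384x512x3 uint8, red, green, blue), "fx", "fy", "cx", "cy" (pixels), "cam_to_world" (4x4, takes a point from camera to world coordinates). Camera axes: x right, y down, z forward; pixel columns grow to the right and rows downward; lengths in m; the calibration is good to about 2 mm. A picture is of the moment at which its call begins. There is no depth.
A pose or a line that the arm cannot do raises manip.IKError and nothing moves.
- manip.sign_off(): hands the job in, once; it reports no verdict.
Readings, each from a call of its own:
- manip.get_time(): time.
- manip.get_joint_positions(): joint angles.
- manip.get_joint_vel(): joint speeds.
- manip.get_tau(): joint torques, N m.
- manip.get_position(): TCP position.
- manip.get_ee_rot(): TCP orientation.
- manip.get_contact_force(): force on the tool from outside, world axes, zero at the start.
- manip.get_torque(): the same for the moment, N m.
- manip.get_width(): finger opening in m.
Only numpy, scipy, OpenCV 4.12 (cv2) and the standard library are available. Lean on these libraries where they do the work, as an engineer would, in place of code of your own. Each camera call takes 0.05 s, during which the arm holds its last target.

TASK

Put the loose steel instrument box away in the empty bay of the white rack: push it along the bench with the fingertips, one end and then the other as needed, so that it goes in at an angle past the mounting post, and finish with it straight in the bay and fully home against the back wall. Push gently and keep the box flat on the bench: never pinch, lift or tip it, and do not disturb the other things on the bench.

Things in the scene. Friction and masses are not known exactly. Their poses are not given: they have to be found in the camera images.
- instrument_box: The loose stainless steel instrument box to put away, lid shut, flat on the bench, on the robot's side of the post and right of the rack: 220 mm long (its y), 50 mm wide (x), 35 mm high, upright corners rounded at 12 mm radius, 0.3 to 0.65 kg, centre of mass in the middle. Both ends are alike; either may go in first. Origin: centre of its underside.
- rack: White sheet-steel rack fixed to the bench: two bays side by side, open in front and on top, no floor (a box slides on the bench). Walls 5 mm thick, 45 mm high, front edges rounded. Origin: on the bench, mid-mouth of the EMPTY bay, the one nearer the robot; +y points into the bay, +x across it, away from the robot. Empty bay: 84 mm wide (inner faces at x = -42 and +42 mm), 210 mm deep.
- post: Plain turned steel mounting post (spigot for a practice jaw) fixed to the bench in front of the empty bay's mouth, 24 mm diameter, 50 mm high; it bars the straight way in. Its axis stands 115 to 140 mm before the mouth and within 8 mm of the bay's centreline. Origin: centre of its foot.
- second_box: A second identical steel instrument box already put away in the other bay (farther from the robot), to be left alone. Origin: centre of its underside.
- water_bottle: Clear water bottle, 62 mm diameter, 200 mm high, standing upright; leave alone. Origin: centre of its foot.
- bur_block: Small white bur block, 45 x 60 x 22 mm (burs stand up to 35 mm), beyond and to the right of the post; leave alone. Origin: centre of its underside.
- bay_back (a point): Point on the bench at the middle of the empty bay's back wall (its inner face), 210 mm straight in from the rack's origin. A box fully home touches this wall, so that its centre lies 100 mm in from the mouth and it stands 10 mm out of the mouth.
Things that resemble listed ones, but are neither listed nor needed, are in the scene too. Leave any green look-alike of the instrument_box alone.

How it is judged:
At the end, for the whole second after the job is handed in: The instrument box lies flat and at rest on the bench inside the empty bay, its centre within 8 mm of the fully-home depth, and straight in the bay within 0.08 rad (4.5 degrees); it may lie anywhere across the bay's width (y of instrument_box in the frame of rack between 0.092 and 0.104 m and x of instrument_box in the frame of rack between -0.022 and 0.022 m and angle between the y axis of instrument_box and the y axis of rack, either way round below 0.08 rad and height (world z) of instrument_box below 0.004 m and angle between instrument_box's own z axis and vertical below 0.04 rad and linear speed of instrument_box below 0.01 m/s); the robot touches nothing.
It fails at once if the instrument box is lifted or tipped (underside more than 10 mm above the bench, or 0.12 rad) (height (world z) of instrument_box above 0.01 m or angle between instrument_box's own z axis and vertical above 0.12 rad).
It fails at once if the instrument box is pinched or shoved hard (more than 35 N between fingers and box) (contact force between the fingers and instrument_box above 35 N).
It fails at once if the second box, water bottle or bur block is disturbed (moved more than 20 mm, or the bottle tipped) (distance of any of second_box, bur_block from where it was at the start of the episode above 0.02 m or (distance of water_bottle from where it was at the start of the episode above 0.02 m or angle between water_bottle's own z axis and vertical above 0.3 rad)).
It also fails if it takes over 72 s, if anything falls off the work surface, if the arm or the gripper's body presses on something with over 40 N, if the wrist force passes 120 N, or if a joint passes its speed limit or range.

## Working session

There is one attempt and no reset: what is moved stays moved. The work goes in short steps, each a Python script; the robot and the scene stay as the last script left them, time stands still between calls to the robot, and variables do not carry over. Pictures are saved under pics/ and viewed, and the job is handed in when it is done.

```bash
mkdir -p pics
python3 - <<'E'
from rig import manip
import cv2,numpy as np
for n in("scene","top"):
    c=manip.camera(n);cv2.imwrite(f"pics/{n}0.png",cv2.resize(c["image"][:,:,::-1],(800,600)))
    cv2.imwrite(f"pics/raw_{n}0.png",c["image"][:,:,::-1])
    print(n,c["fx"],c["fy"],c["cx"],c["cy"]);print(np.round(c["cam_to_world"],4))
print(manip.get_ee_rot(),manip.get_width(),manip.get_time())
E
```

```text
scene 388.7744585175505 388.7744585175505 248.4768571373672 192.87791737042576
[[ 0.3338  0.7663 -0.5489  1.1136]
 [ 0.9426 -0.2692  0.1974 -0.207 ]
 [ 0.0035 -0.5833 -0.8123  0.8921]
 [ 0.      0.      0.      1.    ]]
top 379.98784616278476 379.98784616278476 254.05769781428236 184.5112737535897
[[ 0.0285 -0.997   0.0717  0.4595]
 [-0.9993 -0.0301 -0.0222  0.0264]
 [ 0.0243 -0.071  -0.9972  1.2044]
 [ 0.      0.      0.      1.    ]]
[ 2.02739787  0.36707857 -2.02793151] 0.08523174668356895 0.1
```

View pics/scene0.png

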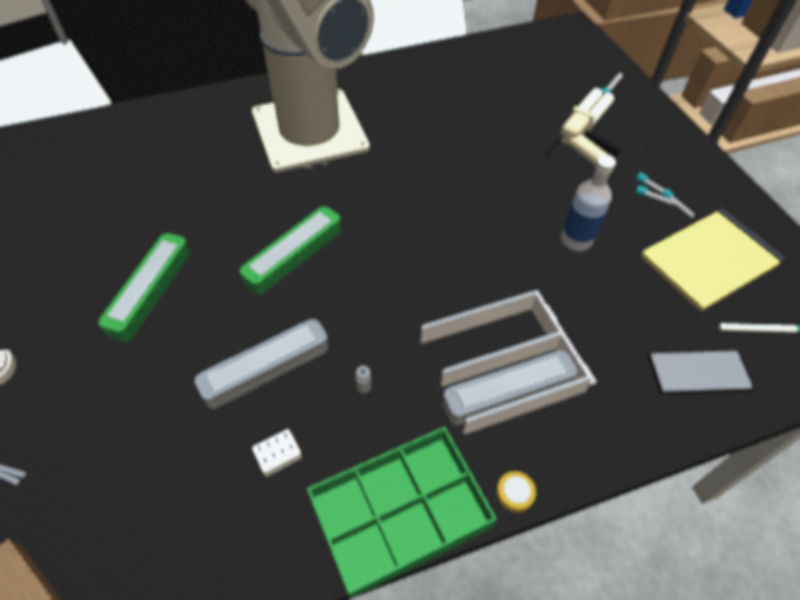

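View pics/top0.png

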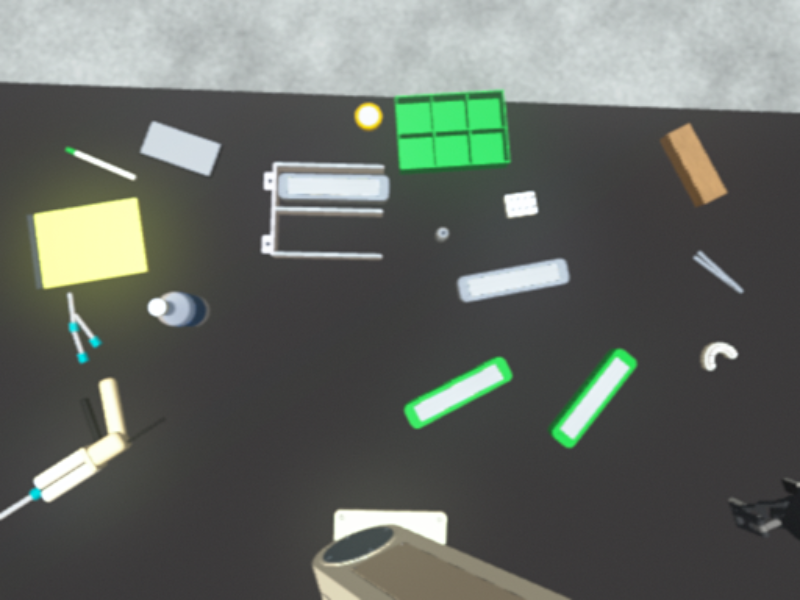

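Top view (800x600): the loose box is at about (513,280), the post at (442,233), the empty bay spans rows 212–256 with its mouth at column 382, and the green look-alikes sit at (458,392) and (594,397). Next I'll measure these.

```bash
cat > h.py <<'E'
from rig import manip
import cv2,numpy as np
def ray(c,u,v,z):
    T=c["cam_to_world"];d=T[:3,:3]@np.array([(u-c["cx"])/c["fx"],(v-c["cy"])/c["fy"],1]);o=T[:3,3]
    return (o+d*(z-o[2])/d[2])[:2]
def proj(c,p):
    T=c["cam_to_world"];q=T[:3,:3].T@(np.array(p)-T[:3,3]);return np.array([c["fx"]*q[0]/q[2]+c["cx"],c["fy"]*q[1]/q[2]+c["cy"]])
def mask(c,thr=95):
    im=c["image"];h=cv2.cvtColor(im,cv2.COLOR_RGB2HSV);return ((h[...,2]>thr)&(h[...,1]<90)).astype(np.uint8)
def comps(c,z,thr=95,amin=20):
    cs,_=cv2.findContours(mask(c,thr),cv2.RETR_EXTERNAL,cv2.CHAIN_APPROX_NONE);out=[]
    for k in cs:
        if cv2.contourArea(k)<amin: continue
        w=np.array([ray(c,u,v,z) for u,v in k[:,0]],np.float32)*1000
        out.append((k,w,cv2.minAreaRect(w)))
    return out
E
python3 - <<'E'
from h import *
c=manip.camera("top")
for k,w,r in comps(c,.035):
    print(cv2.boundingRect(k),[np.round(x,1) for x in r])
im=c["image"][:,:,::-1]
cr=im[95:200,160:375];cv2.imwrite("pics/crop.png",cv2.resize(cr,None,fx=3.7,fy=3.7,interpolation=cv2.INTER_NEAREST))
c=manip.camera("scene");cv2.imwrite("pics/crops.png",cv2.resize(c["image"][180:280,120:390,::-1],None,fx=2.9,fy=2.9,interpolation=cv2.INTER_NEAREST))
E
```

```text
(486, 332, 14, 9) [array([ 103.1, -739. ]), array([14.5, 41.8]), np.float64(26.4)]
(199, 325, 166, 59) [array([ 37.3, -97.4]), array([168.3, 494.1]), np.float64(1.0)]
(0, 316, 22, 17) [array([107.4, 713.2]), array([15.4, 68.8]), np.float64(33.2)]
(21, 241, 63, 81) [array([221.8, 576.7]), array([119.3, 261. ]), np.float64(59.0)]
(265, 233, 57, 36) [array([ 344.1, -124.5]), array([ 34.4, 180.9]), np.float64(28.8)]
(359, 229, 44, 52) [array([ 340.6, -393.2]), array([ 33.4, 181. ]), np.float64(52.0)]
(448, 219, 25, 19) [array([ 433.4, -637.3]), array([48.9, 76.6]), np.float64(28.9)]
(45, 212, 9, 14) [array([421.1, 616.8]), array([43.5, 14. ]), np.float64(21.9)]
(94, 186, 31, 23) [array([492.1, 441.7]), array([67.2, 91.2]), np.float64(1.7)]
(36, 176, 56, 42) [array([487.6, 571.8]), array([109.3, 166.4]), np.float64(11.2)]
(292, 165, 73, 29) [array([ 568.2, -229.2]), array([ 56. , 226.6]), np.float64(12.3)]
(443, 160, 33, 28) [array([ 593.9, -642.8]), array([121.8,  23.1]), np.float64(50.4)]
(279, 145, 9, 10) [array([655.5, -86.6]), array([28.4, 25. ]), np.float64(1.4)]
(17, 136, 12, 50) [array([594.5, 711.8]), array([153.1,  16.5]), np.float64(12.0)]
(89, 128, 11, 42) [array([641.9, 491.3]), array([129.1,  21.9]), np.float64(11.7)]
(23, 127, 70, 57) [array([616.5, 605.4]), array([144.4, 195.6]), np.float64(11.3)]
(322, 122, 23, 18) [array([ 721.3, -241.5]), array([51. , 68.1]), np.float64(10.1)]
(40, 121, 38, 12) [array([707.5, 608.6]), array([ 25.4, 113.6]), np.float64(11.2)]
(166, 103, 84, 63) [array([696.4, 148. ]), array([194.9, 253.9]), np.float64(0.6)]
(46, 95, 42, 21) [array([771.2, 586.2]), array([135. ,  16.6]), np.float64(68.8)]
(89, 77, 53, 36) [array([811.5, 440.9]), array([149.9,  73.2]), np.float64(72.8)]
(230, 68, 12, 12) [array([892. ,  68.8]), array([35.5, 34.6]), np.float64(1.9)]
(0, 0, 512, 73) [array([1015.7,   -6.3]), array([ 239.7, 1634.9]), np.float64(2.4)]
```

View pics/crop.png

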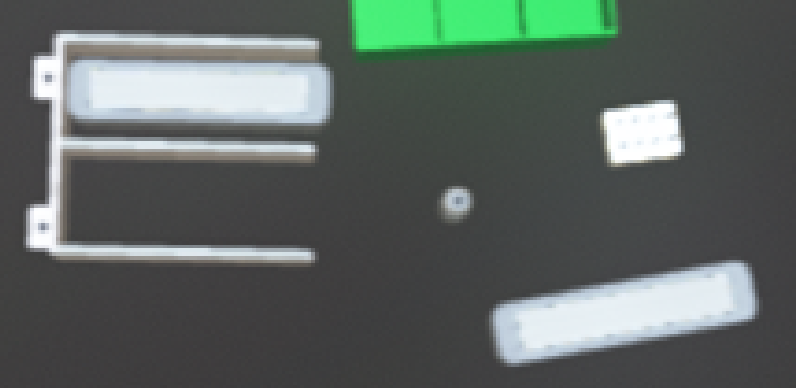

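View pics/crops.png

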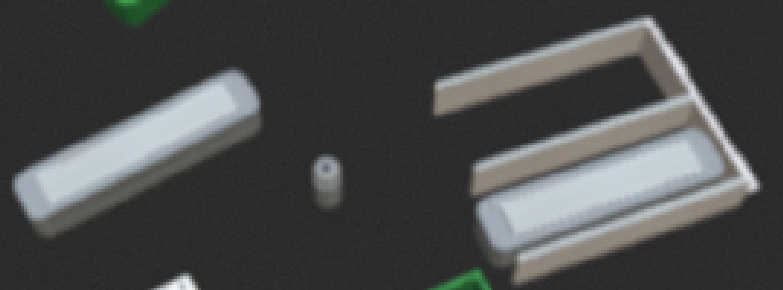

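```bash
cat > look.py <<'E'
from h import *
def boxpose(c,thr=130):
    # silver box outline in top view, near area x .45-.75
    best=None
    cs,_=cv2.findContours(mask(c,thr),cv2.RETR_EXTERNAL,cv2.CHAIN_APPROX_NONE)
    for k in cs:
        w=np.array([ray(c,u,v,.035) for u,v in k[:,0]],np.float32)*1000
        r=cv2.minAreaRect(w)
        L,W=max(r[1]),min(r[1])
        if 195<L<245 and 42<W<65:
            b=cv2.boxPoints(r);e=[b[1]-b[0],b[2]-b[1]];e=max(e,key=np.linalg.norm)
            if e[1]<0:e=-e
            print("box",np.round(r[0],1),"L,W",round(L,1),round(W,1),"yaw",round(np.arctan2(-e[0],e[1]),4))
E
python3 - <<'E'
from look import *
c=manip.camera("top")
for t in(95,130,160,190):boxpose(c,t)
P=lambda x,y,z:np.round(1000*ray(c,160+(x+.5)/3.7-.5,95+(y+.5)/3.7-.5,z),1)
print("lowwall",P(62,251,.045),P(315,257,.045));print("mid",P(62,144,.045),P(317,150,.045));print("top",P(62,38,.045),P(317,44,.045))
print("back",P(59,40,.045),P(55,250,.045));print("post",P(458,199,.05))
im=c["image"].astype(float).mean(2)
# subpixel profile of walls
for col in range(180,244,8):
    o=[]
    for a,b in((155,169),(129,141)):
        p=im[a:b,col]; o.append((p[:]).round().astype(int).tolist())
    print(col,o)
for row in(140,145,150,155):print(row,im[row,168:185].round().astype(int))
for col in(160,): pass
for row in (134,135,136,137,162,163,164,165):print(row,im[row,236:254].round().astype(int))
E
```

```text
box [ 568.3 -229.2] L,W 226.6 55.8 yaw 0.2146
box [ 568.3 -229.2] L,W 222.8 52.5 yaw 0.2143
box [85.6  1.6] L,W 215.9 61.6 yaw -0.0019
box [ 568.3 -229.5] L,W 219.8 50.0 yaw 0.2143
box [87.  1.] L,W 214.8 60.1 yaw -0.0221
box [ 568.6 -229.7] L,W 216.7 48.2 yaw 0.2144
box [744.  135.3] L,W 214.8 47.9 yaw 0.0142
lowwall [603.2 239.9] [604.8  30.9]
mid [692.6 243.8] [694.6  31.9]
top [782.1 247.6] [784.6  34.7]
back [780.4 250. ] [603.8 245.7]
post [656.4 -86.3]
180 [[66, 66, 67, 66, 65, 110, 199, 228, 178, 125, 81, 65, 65, 66], [69, 67, 95, 172, 228, 197, 143, 121, 92, 73, 68, 70]]
188 [[68, 66, 67, 66, 64, 93, 172, 227, 198, 138, 89, 68, 66, 64], [80, 71, 79, 154, 229, 217, 154, 125, 103, 76, 69, 70]]
196 [[68, 67, 67, 66, 64, 77, 150, 229, 219, 151, 90, 68, 63, 65], [85, 72, 70, 138, 230, 225, 160, 127, 108, 79, 69, 68]]
204 [[67, 68, 67, 67, 64, 70, 143, 227, 215, 150, 100, 71, 63, 63], [88, 75, 69, 127, 220, 229, 164, 128, 113, 81, 70, 69]]
212 [[67, 67, 65, 65, 64, 63, 133, 230, 231, 161, 107, 75, 64, 64], [86, 74, 69, 115, 201, 227, 177, 136, 122, 86, 69, 69]]
220 [[68, 66, 66, 6
[... 569 characters left out ...]
7]
155 [233 238 194 155 194 235 238 189 128 100  79  67  66  66  67  67  67]
134 [223 222 221 220 224 226 227 218 172 105  69  67  68  69  67  67  68  67]
135 [209 209 209 210 221 228 231 231 197 123  73  67  67  67  67  66  69  68]
136 [151 149 150 152 157 162 165 165 142  96  69  68  67  68  67  67  68  67]
137 [123 124 124 125 126 126 127 125 108  82  67  68  68  68  67  68  67  68]
162 [169 168 168 168 159 149 143 127  93  68  63  64  65  64  65  64  63  63]
163 [223 222 221 221 220 219 218 199 146  84  63  63  63  63  62  63  65  63]
164 [193 191 190 190 189 192 199 193 149  89  63  65  63  62  63  63  64  64]
165 [136 136 134 135 135 135 140 135 108  74  62  62  65  64  64  63  63  63]
```

Estimates in mm, world frame:
- **Rack:** mouth centre at (649.5, 34), yaw about 0.01.
- **Post:** (656, -86).
- **Box:** (568, -229), yaw +0.214.

My plan has four steps:
1. Swing the box's left end away from the robot, to about -12°.
2. Push the rear end along that slanted line past the post.
3. Straighten the box from the near side.
4. Push it home.

```bash
cat > mv.py <<'E'
from look import *
from scipy.spatial.transform import Rotation as Ro
def ori(phi,sgn=1):
    y=sgn*np.array([np.cos(phi),-np.sin(phi),0]);x=np.array([0,0,-1.]);z=np.cross(x,y)
    return Ro.from_matrix(np.c_[x,y,z]).as_rotvec()
def push(target,step=.004,rate=.04,fmax=14,o=None,f0=None):
    p=manip.get_position();t=np.array(target);n=max(1,int(np.ceil(np.linalg.norm(t-p)/step)));fs=[]
    f0=manip.get_contact_force() if f0 is None else f0
    for i in range(n):
        manip.servo_line(p+(t-p)*(i+1)/n,o,rate=rate)
        f=manip.get_contact_force()-f0;fs.append(f)
        if np.linalg.norm(f)>fmax: print("STOP force",f.round(1));break
    print("end",manip.get_position().round(4),"t",round(manip.get_time(),2),"F|xy|",[round(float(np.linalg.norm(f[:2])),1) for f in fs])
    return f0
E
python3 - <<'E'
from mv import *
ph=np.radians(12)
for s in(1,-1):
    for p in((.49,-.142,.12),(.56,-.37,.12),(.65,.0,.12)):
        q=manip.solve_ik(p,ori(ph,s));print(s,p,None if q is None else np.round(q,2))
manip.command_gripper(0.0);print("w",manip.get_width(),manip.get_time())
E
```

```text
1 (0.49, -0.142, 0.12) [-0.31  0.41  1.95 -0.    0.78 -0.1 ]
1 (0.56, -0.37, 0.12) [-0.6   0.61  1.58 -0.    0.95 -0.39]
1 (0.65, 0.0, 0.12) [-0.02  0.58  1.64 -0.    0.92  0.19]
-1 (0.49, -0.142, 0.12) None
-1 (0.56, -0.37, 0.12) None
-1 (0.65, 0.0, 0.12) None
w -5.6964137974840095e-05 1.0167
```

Run:
```python
from mv import *
o=ori(np.radians(12))
manip.move_to([.482,-.143,.12],o);print(manip.get_time())
manip.servo_line([.482,-.143,.036],rate=.12)
print(manip.get_position(),manip.get_contact_force().round(2),manip.get_time())
push([.540,-.143,.036])
c=manip.camera("top");boxpose(c)
cv2.imwrite("pics/t1.png",cv2.resize(c["image"][95:245,160:400,::-1],None,fx=3.3,fy=3.3))
c=manip.camera("scene");cv2.imwrite("pics/s1.png",cv2.resize(c["image"][130:330,80:400,::-1],None,fx=2.5,fy=2.5))
```

```text
2.9167
[ 0.48236865 -0.14325158  0.03636321] [ 0.16  0.23 -0.36] 3.7667
end [ 0.5403 -0.143   0.036 ] t 7.53 F|xy| [1.2, 0.5, 1.1, 0.4, 1.1, 0.4, 0.9, 0.8, 0.4, 0.6, 1.0, 0.8, 1.2, 0.4, 1.0]
box [744.2 134. ] L,W 218.3 49.1 yaw 0.0113
```

View pics/t1.png

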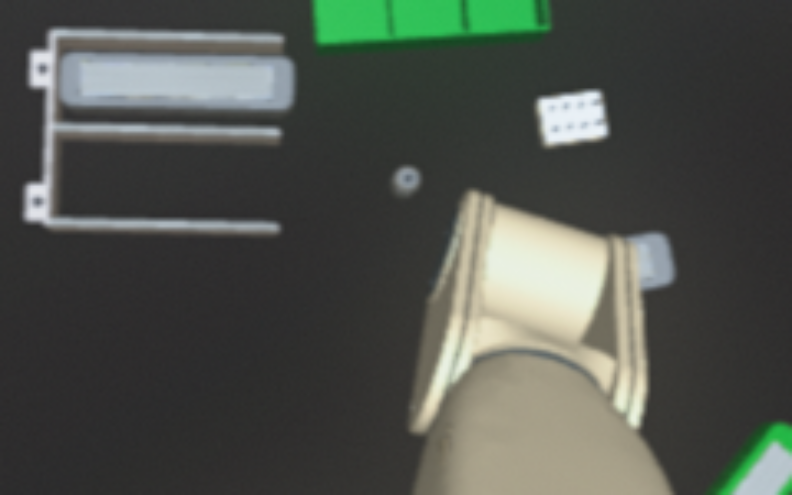

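View pics/s1.png

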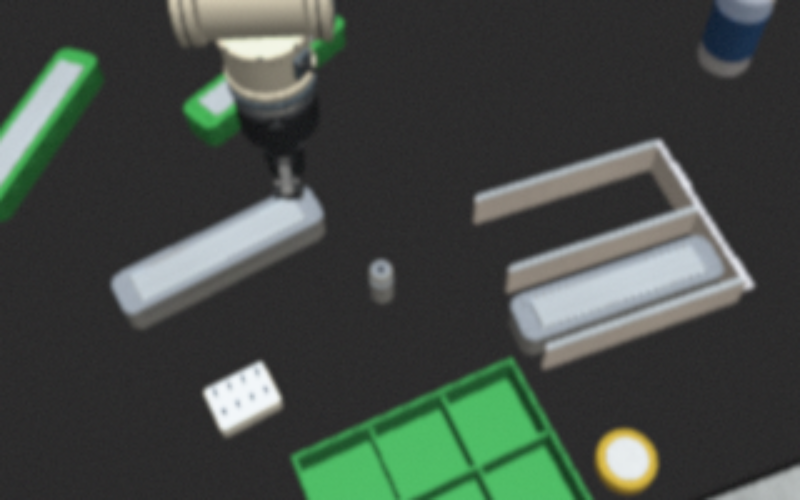

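The scene view shows the fingers resting against the near side of the box's left end, and the box looks barely moved. The arm blocks the top view, so I'll build an estimate from the scene view and check it against the first picture.

```bash
cat >> mv.py <<'E'
def scenebox(c,thr=150,verbose=True):
    im=c["image"];h=cv2.cvtColor(im,cv2.COLOR_RGB2HSV);m=((h[...,2]>thr)&(h[...,1]<70)).astype(np.uint8)
    res=[]
    cs,_=cv2.findContours(m,cv2.RETR_EXTERNAL,cv2.CHAIN_APPROX_NONE)
    for k in cs:
        if cv2.contourArea(k)<700: continue
        w=np.array([ray(c,u,v,.035) for u,v in k[:,0]],np.float32)*1000
        r=cv2.minAreaRect(w);L,W=max(r[1]),min(r[1])
        if 150<L<260 and 25<W<80 and 450<r[0][0]<720:
            b=cv2.boxPoints(r);e=max([b[1]-b[0],b[2]-b[1]],key=np.linalg.norm)
            if e[1]<0:e=-e
            res.append((r[0][0],r[0][1],-np.arctan2(-e[0],e[1])))
            if verbose:print("scene",thr,np.round(r[0],1),"LW",round(L,1),round(W,1),"phi deg",round(np.degrees(res[-1][2]),2))
    return res
E
python3 - <<'E'
from mv import *
c=manip.camera("scene")
c0=dict(c);c0["image"]=cv2.imread("pics/raw_scene0.png")[:,:,::-1].copy()
for t in(120,135,150,165,180):
    print("init");scenebox(c0,t);print("now");scenebox(c,t)
E
```

```text
init
scene 120 [ 570.2 -230. ] LW 220.1 53.6 phi deg -11.99
now
scene 120 [ 570.8 -230.2] LW 220.8 52.5 phi deg -11.99
init
scene 135 [ 570.3 -230.3] LW 219.3 50.9 phi deg -12.01
now
scene 135 [ 570.4 -230.3] LW 219.3 50.7 phi deg -12.01
init
scene 150 [ 570.3 -230.2] LW 217.5 48.2 phi deg -12.03
now
scene 150 [ 570.5 -230.2] LW 217.5 47.9 phi deg -12.03
init
scene 165 [ 570.4 -230.4] LW 214.9 45.5 phi deg -12.06
now
scene 165 [ 570.6 -230.3] LW 214.9 45.2 phi deg -12.06
init
scene 180 [ 570.1 -231.3] LW 210.8 41.3 phi deg -12.1
now
scene 180 [ 570.  -230.2] LW 211.3 41.1 phi deg -12.1
```

Run:
```python
from mv import *
c=manip.camera("scene")
cv2.imwrite("pics/z.png",cv2.resize(c["image"][170:270,120:240,::-1],None,fx=6,fy=6,interpolation=cv2.INTER_CUBIC))
print(manip.get_position(),manip.get_contact_force())
for z in(.014,.036,.06):print(z,(proj(c,[.54,-.143,z])-[120,170])*6)
```

```text
[ 0.53987543 -0.14297919  0.03597325] [-0.24835546 -0.2590863   0.68077535]
0.014 [470.04818637 261.37457378]
0.036 [464.96653169 234.27895497]
0.06 [459.21647017 203.6193599 ]
```

View pics/z.png

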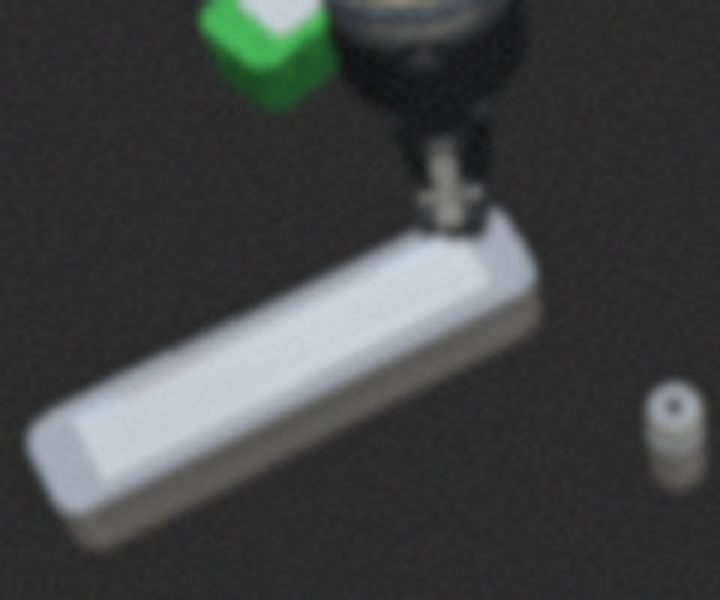

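Run:
```python
from mv import *
manip.servo_line([.54,-.143,.05],rate=.1)
manip.servo_line([.47,-.143,.05],rate=.15)
manip.servo_line([.47,-.143,.036],rate=.1)
c=manip.camera("scene")
scenebox(c,140)
cv2.imwrite("pics/z2.png",cv2.resize(c["image"][140:240,130:250,::-1],None,fx=6,fy=6,interpolation=cv2.INTER_CUBIC))
print(manip.get_position(),manip.get_contact_force(),manip.get_width(),manip.get_ee_rot(),ori(np.radians(12)))
for z in(0,.014,.036,.06):print(z,(proj(c,[.47,-.143,z])-[130,140])*6,(proj(c,[.484,-.143,z])-[130,140])*6)
```

```text
scene 140 [ 570.3 -230.3] LW 219.3 50.9 phi deg -12.01
[ 0.47048761 -0.14296102  0.03583263] [-0.00399658 -0.42900186  0.42246739] 9.718831781610841e-05 [ 1.36152214  1.10313188 -1.36172549] [ 1.36179867  1.10276282 -1.36179867]
0 [373.69687762 338.428382  ] [381.37169731 361.69069058]
0.014 [370.24872386 321.00033376] [377.98026849 344.38453924]
0.036 [364.68089962 292.85880753] [372.50296852 316.43437803]
0.06 [358.38906306 261.05789643] [366.31183506 284.84158978]
```

View pics/z2.png

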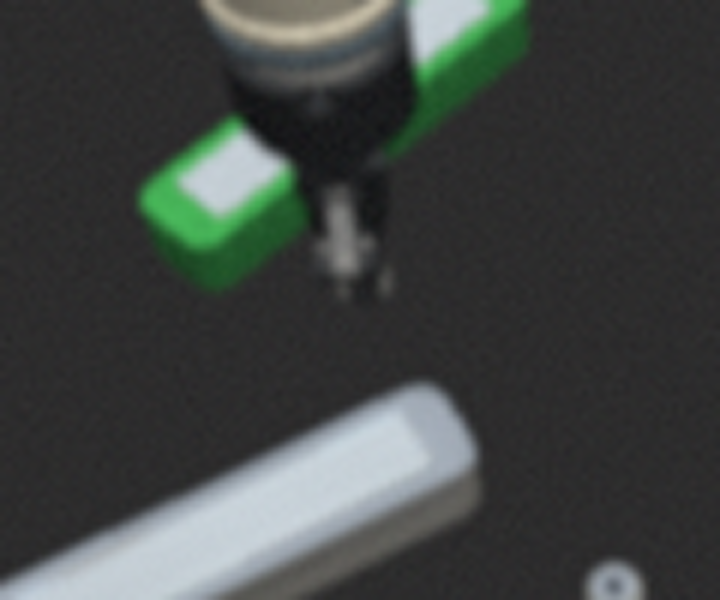

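Run:
```python
from mv import *
f0=manip.get_contact_force()
for z in np.arange(.034,.0,-.002):
    manip.servo_line([.47,-.143,z],rate=.05)
    f=manip.get_contact_force()-f0
    print(round(z,3),f.round(1),manip.get_position()[2].round(4))
    if abs(f[2])>4: break
c=manip.camera("scene")
cv2.imwrite("pics/z3.png",cv2.resize(np.clip(c["image"][140:240,130:250,::-1].astype(int)*2,0,255).astype(np.uint8),None,fx=6,fy=6,interpolation=cv2.INTER_CUBIC))
print(manip.get_time())
```

```text
0.034 [ 0.4  0.6 -0. ] 0.0341
0.032 [-0.2  0.2 -1. ] 0.032
0.03 [-0.1  0.9 -0.1] 0.0299
0.028 [-0.4  0.6 -0.7] 0.0279
0.026 [-0.7  0.3  0.1] 0.0259
0.024 [ 0.3  0.4 -0.1] 0.0239
0.022 [ 0.5 -0.   0. ] 0.0219
0.02 [-0.2  0.5 -0.1] 0.0199
0.018 [-0.1  0.2 -0.1] 0.0179
0.016 [0.3 1.2 0.4] 0.0159
0.014 [-0.6  0.9  0.2] 0.0139
0.012 [-0.3  0.3 -0.6] 0.0119
0.01 [ 0.1 -0.3 -0.6] 0.0099
0.008 [0.4 0.2 0.1] 0.0079
0.006 [ 0.4  0.8 -0.1] 0.0059
0.004 [ 0.4  0.6 -0.2] 0.0039
0.002 [-0.7  0.3  0.1] 0.0019
13.275
```

View pics/z3.png

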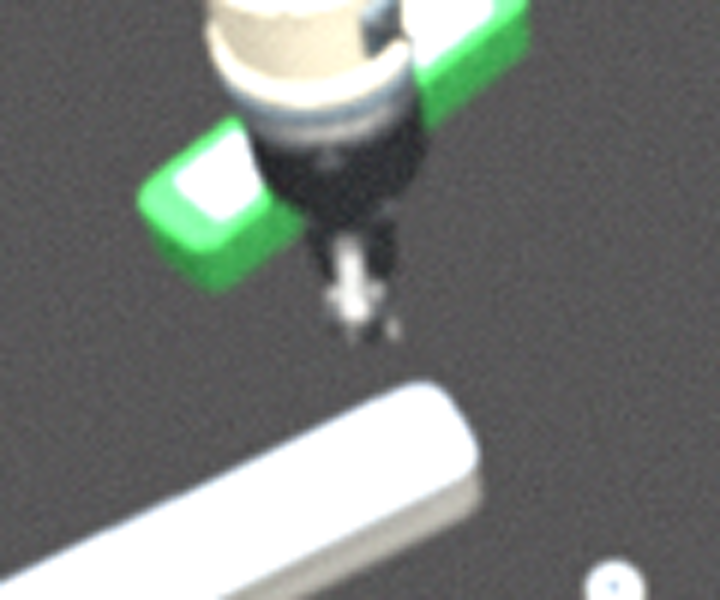

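The tip doesn't reach the bench even at TCP z = 0.002, and earlier it passed just over the 35 mm lid. So the shut fingertips actually sit about 10–14 mm above the TCP, which makes this a good pushing height. I'll push here and track with the scene camera.

Run:
```python
from mv import *
f0=manip.get_contact_force()
for x in(.515,.525,.535):
    push([x,-.143,.002],step=.005,rate=.06,f0=f0,fmax=12)
    c=manip.camera("scene");scenebox(c,140)
cv2.imwrite("pics/s4.png",cv2.resize(c["image"][130:280,100:300,::-1],None,fx=4,fy=4,interpolation=cv2.INTER_CUBIC))
```

```text
end [ 0.5154 -0.143   0.002 ] t 15.78 F|xy| [2.1, 2.0, 1.9, 2.2, 1.7, 2.5, 1.9, 1.5, 2.0, 1.5]
scene 140 [ 572.8 -230.8] LW 219.2 50.4 phi deg -10.41
end [ 0.5256 -0.1431  0.0021] t 16.32 F|xy| [2.2, 2.0]
scene 140 [ 577.4 -231.5] LW 217.9 49.9 phi deg -6.36
end [ 0.5355 -0.1431  0.002 ] t 16.88 F|xy| [1.7, 2.2]
scene 140 [ 581.2 -232.5] LW 219.0 49.8 phi deg -3.09
```

View pics/s4.png

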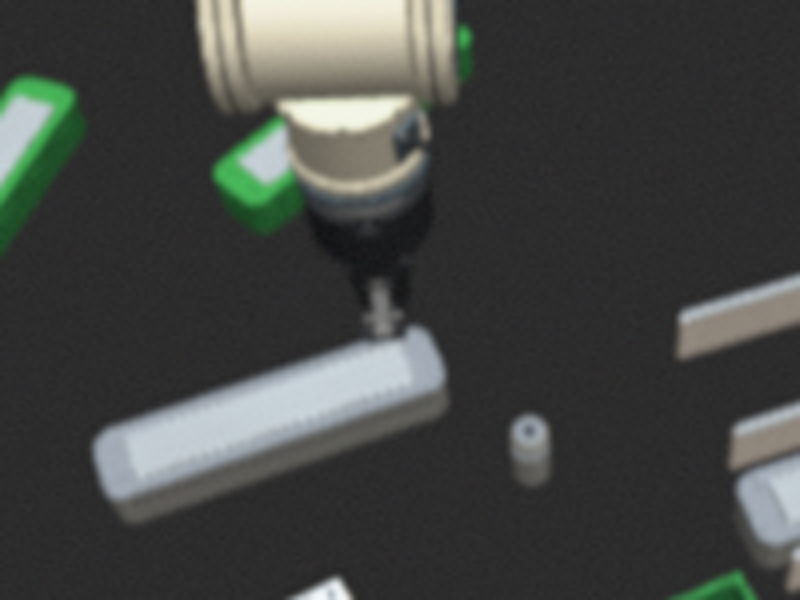

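Run:
```python
from mv import *
f0=manip.get_contact_force()
for x in(.545,.553,.558,.563,.568):
    push([x,-.143,.002],step=.006,rate=.06,f0=f0,fmax=12)
    c=manip.camera("scene");r=scenebox(c,140)
    if r and r[0][2]>np.radians(4): break
p=manip.get_position()
manip.servo_line([p[0]-.015,p[1],.003],rate=.15)
manip.servo_line([p[0]-.015,p[1],.09],rate=.25)
print(manip.get_time())
cx,cy,a=r[0];d=np.array([np.sin(a),np.cos(a)]);n=np.array([np.cos(a),-np.sin(a)])
t=(np.array([cx,cy])-92*d+(25+12+14)*n)/1000;print(t)
manip.move_to([t[0],t[1],.09],ori(np.radians(12)))
manip.servo_line([t[0],t[1],.002],rate=.2)
print(manip.get_position(),manip.get_contact_force(),manip.get_time())
c=manip.camera("scene");r=scenebox(c,140)
cv2.imwrite("pics/s5.png",cv2.resize(c["image"][130:330,60:300,::-1],None,fx=3,fy=3,interpolation=cv2.INTER_CUBIC))
```

```text
end [ 0.5455 -0.1431  0.0021] t 17.43 F|xy| [1.3, 1.4]
scene 140 [ 585.3 -233.6] LW 217.9 49.8 phi deg 0.61
end [ 0.5534 -0.143   0.002 ] t 17.98 F|xy| [1.1, 0.9]
scene 140 [ 588.1 -234.3] LW 218.6 50.1 phi deg 3.37
end [ 0.5586 -0.1431  0.0021] t 18.27 F|xy| [0.8]
scene 140 [ 590.2 -234.3] LW 218.0 50.0 phi deg 5.26
19.075
[ 0.63254863 -0.33059691]
[ 0.63294781 -0.32992727  0.00256178] [-0.33494285 -0.04243428 -0.76173928] 20.5083
scene 140 [ 591.8 -219. ] LW 187.1 50.4 phi deg 5.2
```

View pics/s5.png

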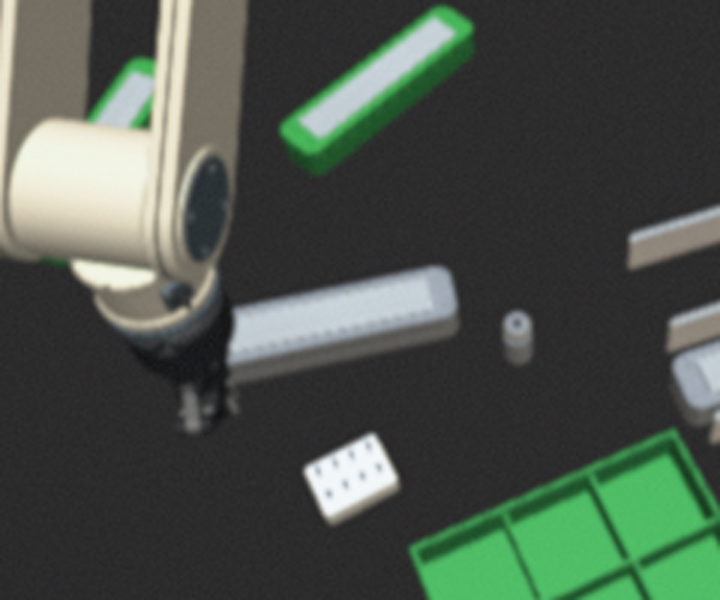

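```bash
cat >> mv.py <<'E'
def frontbox(c,thr=140,off=(-2,1)):
    """pose from visible front (+y) end: returns centre mm, phi; small bias to top-cam frame"""
    im=c["image"];h=cv2.cvtColor(im,cv2.COLOR_RGB2HSV);m=((h[...,2]>thr)&(h[...,1]<70)).astype(np.uint8)
    cs,_=cv2.findContours(m,cv2.RETR_EXTERNAL,cv2.CHAIN_APPROX_NONE);out=None
    for k in cs:
        if cv2.contourArea(k)<500: continue
        w=np.array([ray(c,u,v,.035) for u,v in k[:,0]],np.float32)*1000
        r=cv2.minAreaRect(w);L,W=max(r[1]),min(r[1])
        if 110<L<235 and 42<W<60 and 540<r[0][0]<690 and r[0][1]<200:
            b=cv2.boxPoints(r);e=max([b[1]-b[0],b[2]-b[1]],key=np.linalg.norm)
            if e[1]<0:e=-e
            d=e/np.linalg.norm(e);cc=np.array(r[0])+d*(L/2-109.3)+off
            a=np.arctan2(d[0],d[1]);out=(cc,a)
            print("fb",cc.round(1),"phi",round(np.degrees(a),2),"L,W",round(L),round(W,1),"n.p",round(np.cos(a)*cc[0]-np.sin(a)*cc[1],1))
    return out
E
python3 - <<'E'
from mv import *
f0=manip.get_contact_force()
p=manip.get_position();y=p[1]
for x in(.622,.614,.606,.600,.595,.590,.585,.58,.575,.57):
    push([x,y,.002],step=.006,rate=.06,f0=f0,fmax=12)
    r=frontbox(manip.camera("scene"))
    if r and r[1]>np.radians(11.7): break
E
```

```text
end [ 0.6215 -0.3305  0.0021] t 21.06 F|xy| [0.9, 1.0]
fb [ 588.4 -233.6] phi 5.2 L,W 191 50.4 n.p 607.1
end [ 0.6137 -0.3304  0.002 ] t 21.61 F|xy| [1.3, 1.1]
fb [ 585.4 -233.1] phi 8.09 L,W 193 50.1 n.p 612.4
end [ 0.6056 -0.3304  0.002 ] t 22.16 F|xy| [1.4, 1.4]
fb [ 582.6 -232.7] phi 11.07 L,W 192 50.1 n.p 616.5
end [ 0.5995 -0.3304  0.0019] t 22.46 F|xy| [1.5]
fb [ 580.1 -233.1] phi 13.55 L,W 194 50.2 n.p 618.6
```

Run:
```python
from mv import *
c=manip.camera("scene");print("post scene",1000*ray(c,232.8,235.9,.05), "want~(658,-87) if biased")
p=manip.get_position()
manip.servo_line([p[0]+.015,p[1],.003],rate=.15)
manip.servo_line([p[0]+.015,p[1],.09],rate=.25)
o=ori(np.radians(13.5))
manip.move_to([.5489,-.3645,.09],o)
r=frontbox(manip.camera("scene"));boxpose(manip.camera("top"))
manip.servo_line([.5489,-.3645,.002],rate=.2)
print(manip.get_position(),manip.get_time(),manip.get_contact_force())
f0=manip.get_contact_force()
a=np.radians(12);d=np.array([np.sin(a),np.cos(a),0])
p0=np.array([.5489,-.3645,.002])
for s in(.015,.025,.035):
    push(p0+d*s,step=.006,rate=.06,f0=f0,fmax=12);frontbox(manip.camera("scene"))
c=manip.camera("scene");cv2.imwrite("pics/s6.png",cv2.resize(c["image"][130:330,60:300,::-1],None,fx=3,fy=3,interpolation=cv2.INTER_CUBIC))
```

```text
post scene [655.04021921 -82.57190685] want~(658,-87) if biased
fb [ 580.2 -233.1] phi 13.45 L,W 219 50.3 n.p 618.5
box [ 580.1 -233.1] L,W 218.8 49.5 yaw -0.2347
box [744.2 134. ] L,W 218.3 49.0 yaw 0.0118
[ 0.54956962 -0.36436185  0.00214135] 24.4 [-0.06944839 -0.12354438  0.17936371]
end [ 0.552  -0.3496  0.002 ] t 25.15 F|xy| [0.2, 0.7, 0.8]
fb [ 580.5 -231.1] phi 13.71 L,W 219 50.4 n.p 618.7
end [ 0.5541 -0.3396  0.002 ] t 25.7 F|xy| [0.5, 1.4]
fb [ 583.  -221.2] phi 13.67 L,W 219 50.2 n.p 618.8
end [ 0.5562 -0.3298  0.002 ] t 26.25 F|xy| [0.3, 0.4]
fb [ 585.3 -211.5] phi 13.79 L,W 219 50.2 n.p 618.9
```

View pics/s6.png

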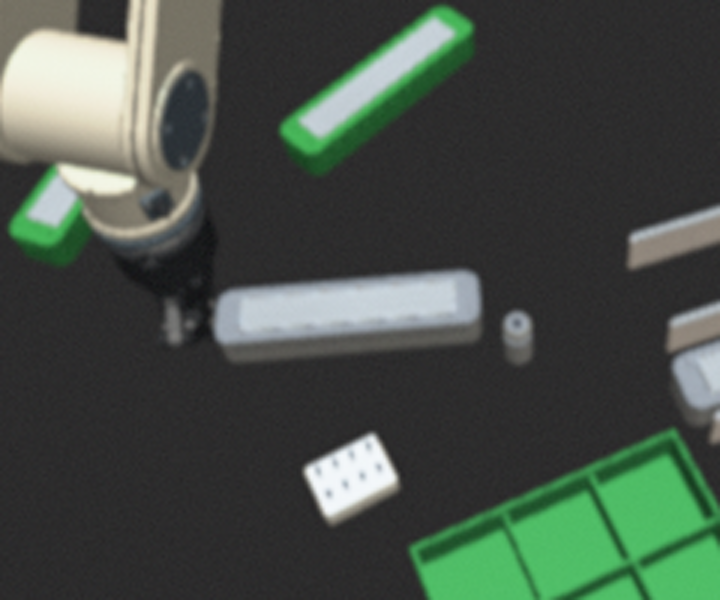

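Run:
```python
from mv import *
a=np.radians(13.7);d=np.array([np.sin(a),np.cos(a),0]);n=np.array([np.cos(a),-np.sin(a),0])
p=manip.get_position();p[2]=.002
manip.servo_line(p-.005*d,rate=.15);q=p-.005*d+.009*n
manip.servo_line(q,ori(np.radians(12)),rate=.15)
f0=manip.get_contact_force()
for s in(.012,.02,.028,.036,.044):
    push(q+d*s,step=.008,rate=.06,f0=f0,fmax=12);r=frontbox(manip.camera("scene"))
    if r[1]<np.radians(12.2):break
c=manip.camera("top");boxpose(c)
cv2.imwrite("pics/t7.png",cv2.resize(c["image"][95:245,160:400,::-1],None,fx=3.3,fy=3.3))
```

```text
end [ 0.5665 -0.3248  0.002 ] t 27.35 F|xy| [0.5, 0.7]
fb [ 586.5 -204.2] phi 13.52 L,W 219 50.4 n.p 618.0
end [ 0.5685 -0.317   0.002 ] t 27.68 F|xy| [0.6]
fb [ 587.7 -196.2] phi 13.16 L,W 219 50.3 n.p 617.0
end [ 0.5704 -0.3092  0.002 ] t 28.02 F|xy| [0.6]
fb [ 588.8 -188.7] phi 12.84 L,W 219 50.4 n.p 616.1
end [ 0.5723 -0.3014  0.002 ] t 28.35 F|xy| [0.9]Traceback (most recent call last):
  File "<stdin>", line 9, in <module>
TypeError: 'NoneType' object is not subscriptable
```

Run:
```python
from mv import *
c=manip.camera("top");boxpose(c)
cv2.imwrite("pics/t7.png",cv2.resize(c["image"][95:245,160:400,::-1],None,fx=3.3,fy=3.3))
c=manip.camera("scene");cv2.imwrite("pics/s7.png",cv2.resize(c["image"][130:330,60:380,::-1],None,fx=2.5,fy=2.5,interpolation=cv2.INTER_CUBIC))
```

```text
box [ 590.1 -181.4] L,W 218.9 49.4 yaw -0.2151
box [744.1 134. ] L,W 218.3 49.1 yaw 0.0118
```

View pics/t7.png

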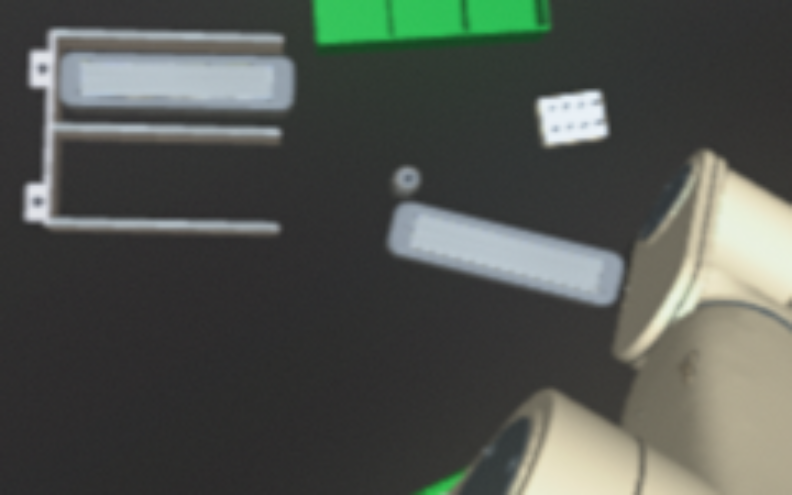

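View pics/s7.png

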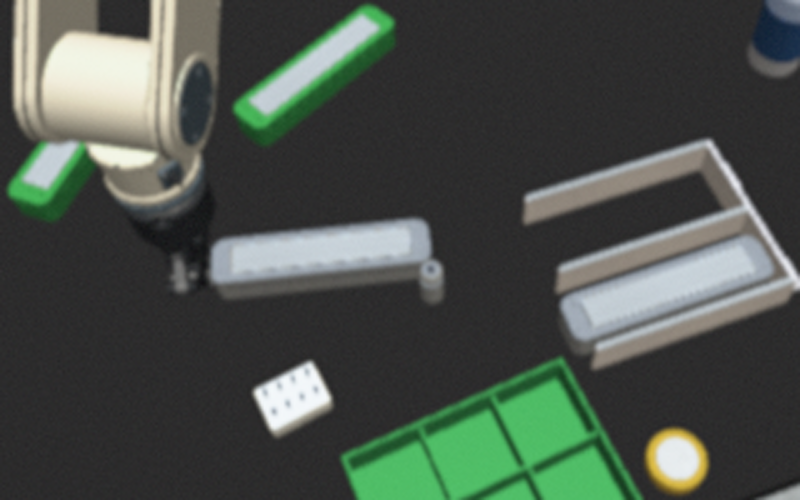

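Top view: the box's left end is just clear of the post, at (392,235)-(405,205) in the crop. The box is at 12.3° and nearly centred on the corridor line. I'll recentre the fingers and advance.

```bash
sed -i 's/print("box",np/global last;last=(np.array(r[0]),-np.arctan2(-e[0],e[1])) if 540<r[0][0]<690 else globals().get("last");print("box",np/' look.py
cat > adv.py <<'E'
from mv import *
import look
def see():
    look.last=None;boxpose(manip.camera("top"));return look.last
E
python3 - <<'E'
from adv import *
a=np.radians(12.3);d=np.array([np.sin(a),np.cos(a),0]);n=np.array([np.cos(a),-np.sin(a),0])
p=manip.get_position();p[2]=.002
manip.servo_line(p-.005*d,rate=.15);q=p-.005*d-.008*n
manip.servo_line(q,ori(a),rate=.15)
f0=manip.get_contact_force()
for s in np.arange(.02,.125,.015):
    push(q+d*s,step=.0075,rate=.07,f0=f0,fmax=12)
    if np.linalg.norm(manip.get_contact_force()-f0)>10: print("force");break
    r=see()
    if r is None: print("lost");break
    if abs(np.degrees(r[1])-12.3)>1.3: print("drift");break
c=manip.camera("top");cv2.imwrite("pics/t8.png",cv2.resize(c["image"][95:245,160:400,::-1],None,fx=3.3,fy=3.3))
E
```

```text
end [ 0.5676 -0.2849  0.002 ] t 29.75 F|xy| [1.4, 1.3, 0.6]
box [ 593.3 -166.5] L,W 218.6 49.4 yaw -0.2148
box [744.2 134. ] L,W 218.3 49.0 yaw 0.0118
end [ 0.5708 -0.2702  0.002 ] t 30.32 F|xy| [0.4, 1.9]
box [ 596.8 -152.2] L,W 219.2 49.7 yaw -0.2206
box [744.2 134. ] L,W 218.3 49.0 yaw 0.0118
end [ 0.574  -0.2556  0.002 ] t 30.88 F|xy| [0.6, 0.3]
box [ 600.4 -136.4] L,W 216.8 49.8 yaw -0.2201
box [744.2 134. ] L,W 218.3 49.0 yaw 0.0118
end [ 0.5772 -0.241   0.002 ] t 31.45 F|xy| [0.7, 0.8]
box [ 604.  -120.2] L,W 213.9 49.8 yaw -0.2197
box [744.2 134. ] L,W 218.3 49.0 yaw 0.0118
end [ 0.5804 -0.2264  0.002 ] t 32.02 F|xy| [0.9, 0.7]
box [ 607.5 -104.4] L,W 211.6 49.9 yaw -0.2201
box [744.2 134. ] L,W 218.3 49.0 yaw 0.0118
end [ 0.5836 -0.2117  0.002 ] t 32.58 F|xy| [0.6, 1.4]
box [611.2 -87.8] L,W 207.7 49.8 yaw -0.2197
box [744.2 134. ] L,W 218.3 49.0 yaw 0.0118
end [ 0.5868 -0.1971  0.002 ] t 33.15 F|xy| [0.4, 0.8]
box [614.8 -71.7] L,W 204.7 49.3 yaw -0.2151
box [744.2 134. ] L,W 218.3 49.0 yaw 0.0118
```

View pics/t8.png

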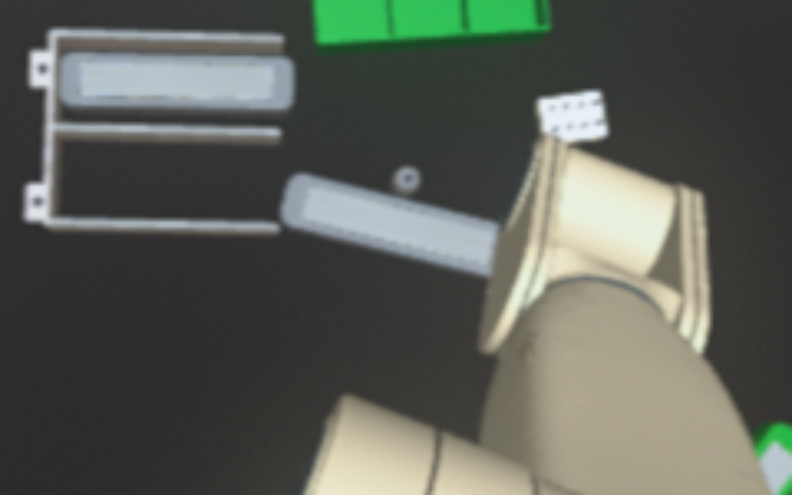

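```bash
sed -i 's/195<L<245/110<L<245/' look.py
python3 - <<'E'
from adv import *
a=np.radians(12.3);d=np.array([np.sin(a),np.cos(a),0])
q=manip.get_position();q[2]=.002
f0=manip.get_contact_force()
for s in np.arange(.0125,.101,.0125):
    push(q+d*s,step=.0065,rate=.07,f0=f0,fmax=10)
    if np.linalg.norm(manip.get_contact_force()-f0)>8: print("force");break
    r=see()
    if r is not None and abs(np.degrees(r[1])-12.3)>2.5 and r[0][1]>-100: print("drift");break
c=manip.camera("top");cv2.imwrite("pics/t9.png",cv2.resize(c["image"][95:245,160:400,::-1],None,fx=3.3,fy=3.3))
c=manip.camera("scene");cv2.imwrite("pics/s9.png",cv2.resize(c["image"][130:330,60:380,::-1],None,fx=2.5,fy=2.5,interpolation=cv2.INTER_CUBIC))
E
```

```text
end [ 0.5895 -0.1847  0.002 ] t 33.75 F|xy| [0.9, 0.3]
box [744.2 134. ] L,W 218.3 49.0 yaw 0.0118
end [ 0.5921 -0.1725  0.002 ] t 34.3 F|xy| [0.3, 0.9]
box [744.2 134. ] L,W 218.3 49.0 yaw 0.0118
end [ 0.5948 -0.1603  0.002 ] t 34.85 F|xy| [0.5, 1.1]
box [744.1 134. ] L,W 218.3 49.1 yaw 0.0118
end [ 0.5975 -0.1481  0.002 ] t 35.4 F|xy| [1.7, 1.3]
box [744.2 134. ] L,W 218.3 49.0 yaw 0.0118
end [ 0.6001 -0.1359  0.002 ] t 35.95 F|xy| [0.2, 0.9]
box [744.2 134. ] L,W 218.3 49.0 yaw 0.0118
end [ 0.6028 -0.1237  0.002 ] t 36.5 F|xy| [1.0, 1.7]
box [744.2 134. ] L,W 218.3 49.0 yaw 0.0118
end [ 0.6054 -0.1115  0.002 ] t 37.05 F|xy| [1.6, 0.8]
box [744.1 134. ] L,W 218.3 49.1 yaw 0.0118
end [ 0.6081 -0.0993  0.002 ] t 37.6 F|xy| [0.9, 0.5]
box [744.2 134. ] L,W 218.3 49.0 yaw 0.0118
```

View pics/t9.png

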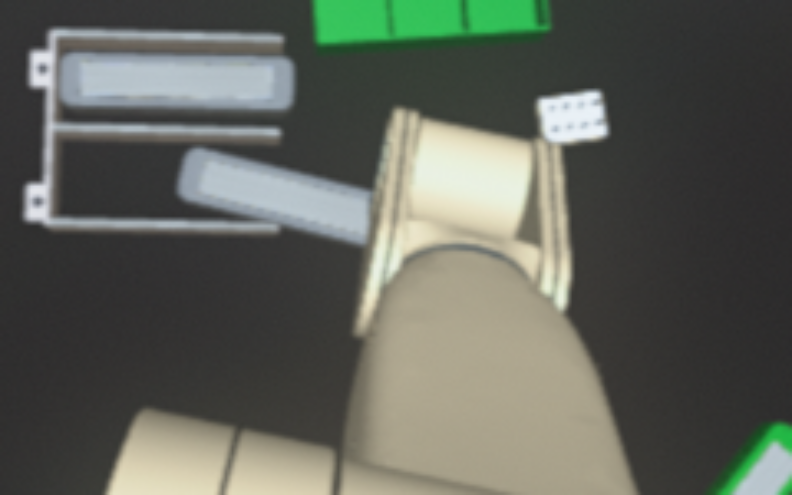

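View pics/s9.png

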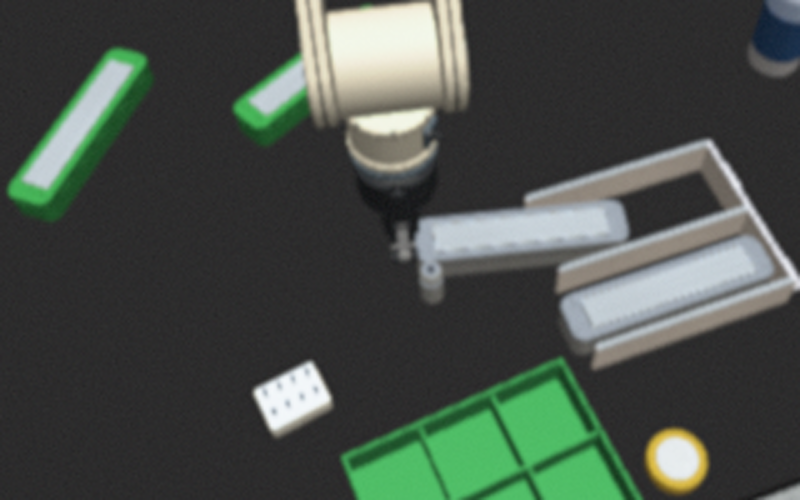

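Run:
```python
from adv import *
a=np.radians(12.3);d=np.array([np.sin(a),np.cos(a),0])
q=manip.get_position();q[2]=.002
f0=manip.get_contact_force()
push(q+d*.03,step=.005,rate=.06,f0=f0,fmax=8)
p=manip.get_position()
manip.servo_line(p-.01*d,rate=.15)
# go to near (robot) side of box, retreat -x then forward
manip.servo_line(np.r_[(p-.01*d)[:2],.08],rate=.25)
manip.move_to([.565,-.03,.08],ori(0.0))
print(manip.get_time())
for n in("top","scene"):
    c=manip.camera(n);cv2.imwrite(f"pics/{n}10.png",cv2.resize(c["image"][95:295,120:400,::-1] if n=="scene" else c["image"][95:245,160:400,::-1],None,fx=2.8,fy=2.8,interpolation=cv2.INTER_CUBIC))
```

```text
end [ 0.6145 -0.0699  0.002 ] t 39.5 F|xy| [0.3, 0.2, 1.2, 0.3, 0.7, 0.6, 0.8]
40.5833
```

View pics/top10.png

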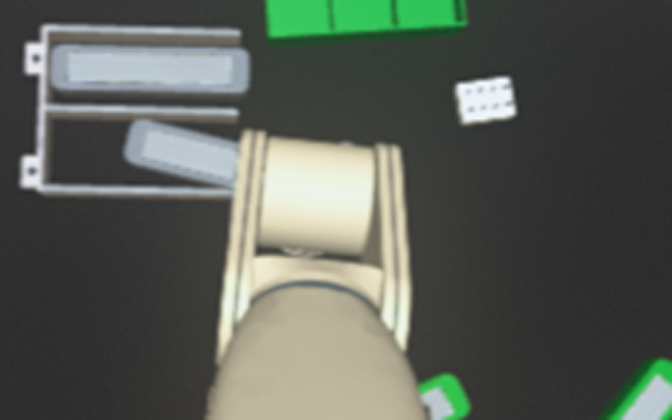

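View pics/scene10.png

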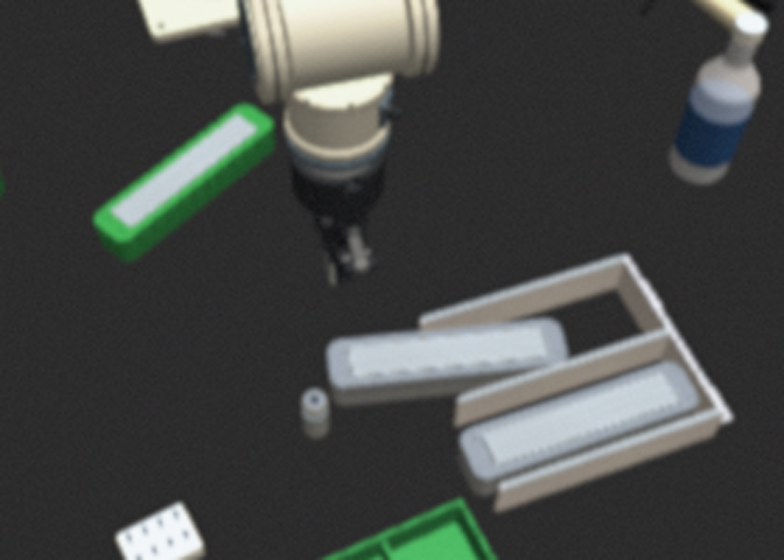

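Run:
```python
from adv import *
scenebox(manip.camera("scene"),140)
manip.servo_line([.560,-.036,.08],rate=.2)
manip.servo_line([.560,-.036,.002],rate=.2)
f0=manip.get_contact_force()
for x in(.582,.588,.594,.6,.604,.608,.612):
    push([x,-.036,.002],step=.006,rate=.06,f0=f0,fmax=8)
    if np.linalg.norm(manip.get_contact_force()-f0)>7: break
    r=scenebox(manip.camera("scene"),140)
    if r and r[0][2]<np.radians(2.5):break
c=manip.camera("scene");cv2.imwrite(f"pics/scene11.png",cv2.resize(c["image"][130:295,120:400,::-1],None,fx=2.8,fy=2.8,interpolation=cv2.INTER_CUBIC))
```

```text
end [ 0.5824 -0.036   0.002 ] t 42.52 F|xy| [1.1, 1.6, 1.3, 1.1]
end [ 0.5885 -0.036   0.002 ] t 42.83 F|xy| [1.5]
end [ 0.5946 -0.036   0.0021] t 43.12 F|xy| [1.3]
end [ 0.6006 -0.036   0.0021] t 43.42 F|xy| [1.4]
end [ 0.6044 -0.036   0.002 ] t 43.73 F|xy| [0.8]
end [ 0.6084 -0.036   0.0021] t 44.02 F|xy| [1.6]
end [ 0.6124 -0.036   0.002 ] t 44.33 F|xy| [0.5]
```

View pics/scene11.png

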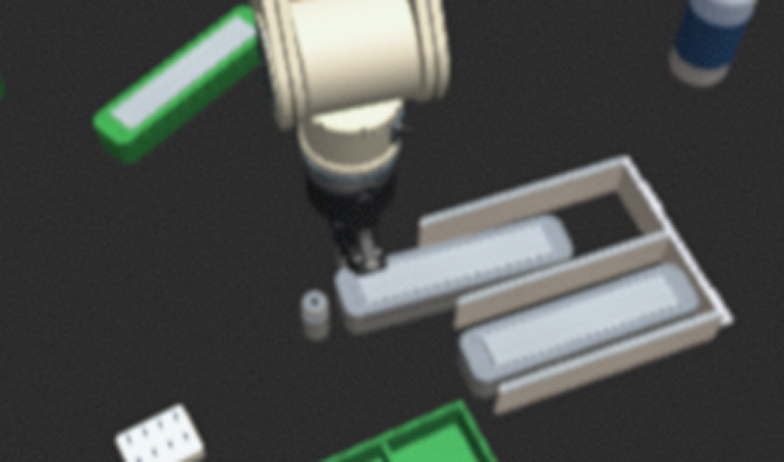

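```bash
cat >> adv.py <<'E'
def edgeang(c,pts,z=.035):
    w=[1000*ray(c,u,v,z) for u,v in pts];return w
def nearedge(c,cols,z=.035,r0=None):
    """scene cam: scan each column downward for dark->bright crossing of lid's near edge along predicted line"""
    g=cv2.cvtColor(c["image"],cv2.COLOR_RGB2GRAY).astype(float);P=[]
    for u in cols:
        a,b=r0(u);col=g[a:b,u];i=np.argmax(np.diff(col));P.append((u,a+i+.5))
    w=np.array([1000*ray(c,u,v,z) for u,v in P]);return w
E
python3 - <<'E'
from adv import *
c=manip.camera("scene");g=cv2.cvtColor(c["image"],cv2.COLOR_RGB2GRAY)
# crop px->raw
R=lambda x,y:((x+.5)/2.8+120-.5,(y+.5)/2.8+130-.5)
for nm,pts,z in(("near lid edge",[(390,250),(540,217)],.035),("near wall top",[(422,219),(625,158)],.045),("mid wall top",[(458,299),(668,235)],.045),("panel edge",[(385,272),(545,226)],.035),("panel far",[(365,303),(560,250)],.035),("rear end",[(338,285),(341,275)],.035),("front",[(572,245)],.035)):
    w=[1000*ray(c,*R(*p),z) for p in pts];print(nm,np.round(w,1).tolist(), round(np.degrees(np.arctan2(w[-1][0]-w[0][0],w[-1][1]-w[0][1])),2))
E
```

```text
near lid edge [[621.8, -0.9], [634.5, 145.7]] 4.96
near wall top [[605.6, 36.7], [604.9, 248.7]] -0.19
mid wall top [[695.4, 35.8], [697.5, 244.7]] 0.57
panel edge [[642.4, -13.4], [645.3, 145.8]] 1.05
panel far [[666.6, -41.4], [674.0, 147.6]] 2.24
rear end [[641.1, -58.2], [632.1, -52.3]] -56.53
front [[672.8, 160.5]] 0.0
```

Run:
```python
from rig import manip
import cv2
c=manip.camera("scene");cv2.imwrite(f"pics/scene12.png",cv2.resize(c["image"][190:270,225:345,::-1],None,fx=6.5,fy=6.5,interpolation=cv2.INTER_CUBIC))
```

```text
(no output)
```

View pics/scene12.png

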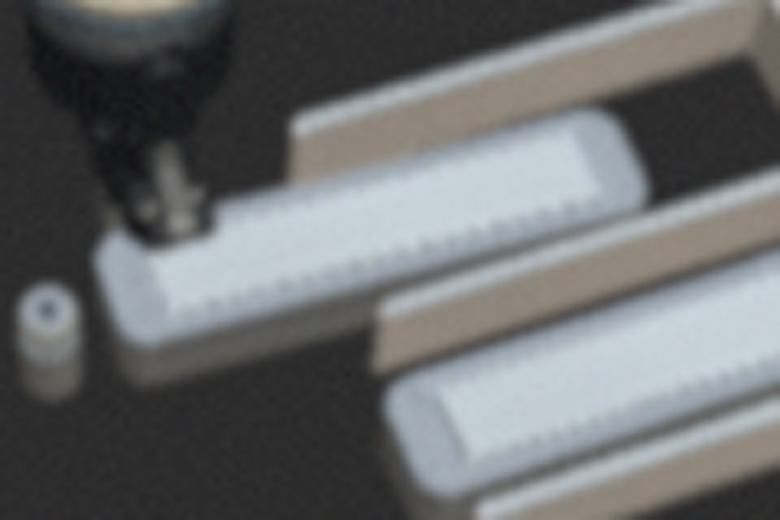

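Run:
```python
from adv import *
f0=manip.get_contact_force()
push([.617,-.036,.002],step=.005,rate=.06,f0=f0,fmax=8)
p=manip.get_position()
manip.servo_line([.59,-.036,.003],rate=.2)
manip.servo_line([.59,-.06,.07],rate=.25)
manip.servo_line([.621,-.096,.07],rate=.25)
manip.servo_line([.621,-.096,.002],rate=.2)
c=manip.camera("scene");cv2.imwrite(f"pics/scene13.png",cv2.resize(c["image"][170:270,205:345,::-1],None,fx=5.5,fy=5.5,interpolation=cv2.INTER_CUBIC))
f0=manip.get_contact_force()
print("F before",f0.round(1),manip.get_time())
push([.624,-.050,.002],step=.0065,rate=.06,f0=f0,fmax=10)
c=manip.camera("scene");cv2.imwrite(f"pics/scene14.png",cv2.resize(c["image"][170:270,205:345,::-1],None,fx=5.5,fy=5.5,interpolation=cv2.INTER_CUBIC))
```

```text
end [ 0.6175 -0.036   0.002 ] t 44.77 F|xy| [1.2]
F before [ 0.  -0.7  0.1] 46.375
end [ 0.624  -0.0496  0.002 ] t 48.38 F|xy| [0.5, 1.5, 0.1, 0.5, 1.2, 0.5, 1.1, 0.8]
```

View pics/scene13.png

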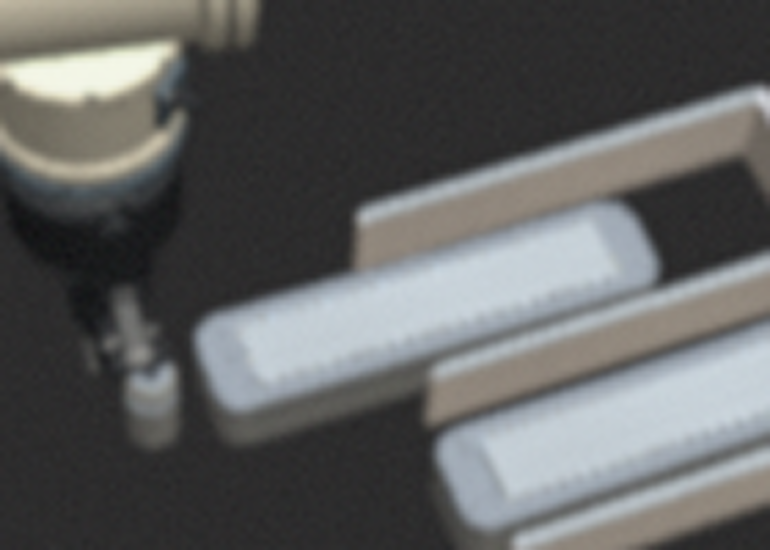

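View pics/scene14.png

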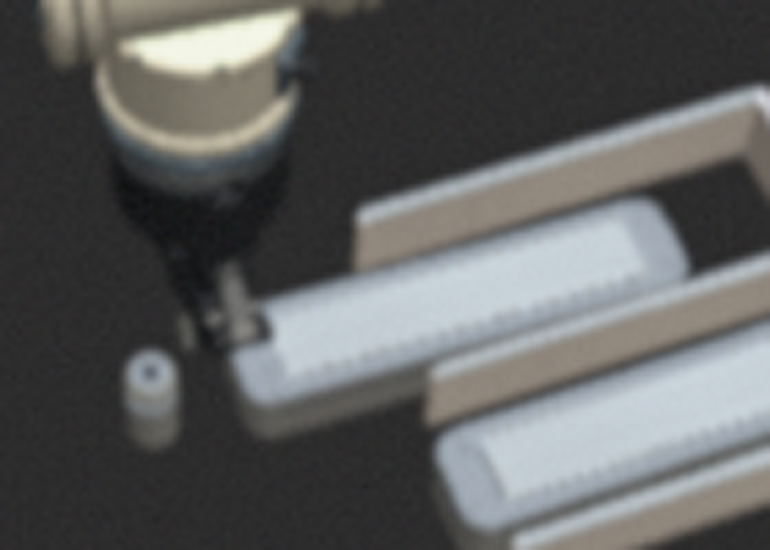

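Run:
```python
from adv import *
f0=manip.get_contact_force()
push([.626,-.036,.002],step=.007,rate=.07,f0=f0,fmax=10)
manip.servo_line([.625,-.045,.002],rate=.15)
manip.servo_line([.653,-.045,.002],rate=.15)
print("slide F",(manip.get_contact_force()-f0).round(1))
push([.653,-.005,.002],step=.008,rate=.08,f0=f0,fmax=10)
c=manip.camera("scene");cv2.imwrite(f"pics/scene15.png",cv2.resize(c["image"][170:270,205:345,::-1],None,fx=5.5,fy=5.5,interpolation=cv2.INTER_CUBIC))
print(manip.get_time())
```

```text
end [ 0.6261 -0.0357  0.002 ] t 48.92 F|xy| [0.3, 0.9]
slide F [-0.3  0.2 -0.1]
end [ 0.653  -0.0046  0.002 ] t 51.01 F|xy| [0.6, 1.4, 0.9, 0.2, 0.8, 0.2]
51.0583
```

View pics/scene15.png

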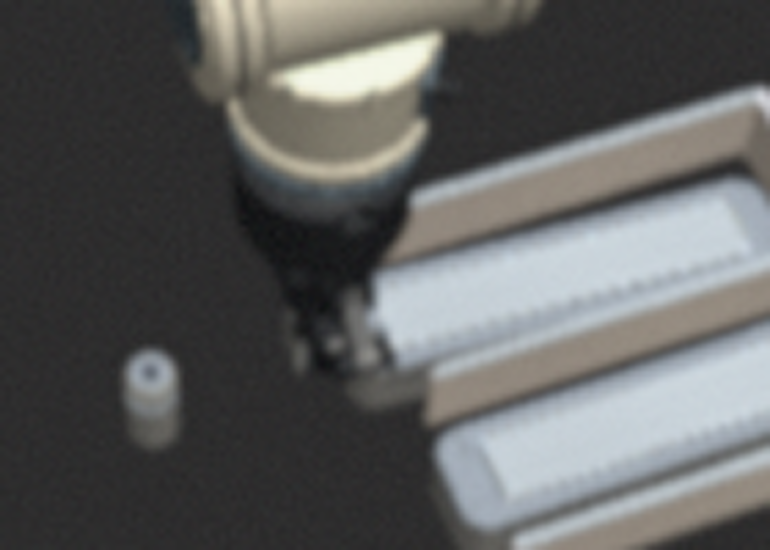

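Run:
```python
from adv import *
f0=manip.get_contact_force()
push([.653,.006,.002],step=.006,rate=.06,f0=f0,fmax=8)
push([.653,.020,.002],step=.002,rate=.03,f0=f0,fmax=6)
p=manip.get_position()
manip.servo_line([.653,p[1]-.02,.002],rate=.15)
manip.servo_line([.653,p[1]-.02,.09],rate=.3)
manip.servo_line([.60,-.16,.12],rate=.3)
c=manip.camera("scene");cv2.imwrite(f"pics/scene16.png",cv2.resize(c["image"][170:270,205:345,::-1],None,fx=5.5,fy=5.5,interpolation=cv2.INTER_CUBIC))
c=manip.camera("top");cv2.imwrite(f"pics/top16.png",cv2.resize(c["image"][95:175,160:280,::-1],None,fx=6.5,fy=6.5,interpolation=cv2.INTER_CUBIC))
print(manip.get_time());boxpose(c,150);boxpose(c,140)
```

```text
end [0.653  0.0064 0.002 ] t 51.56 F|xy| [1.2, 2.5]
STOP force [ 1.3 -7.1 -1.2]
end [0.653  0.0156 0.002 ] t 52.81 F|xy| [1.8, 1.8, 2.4, 2.9, 7.2]
54.3417
box [744.2 134. ] L,W 212.2 47.7 yaw 0.0142
box [744.1 134. ] L,W 218.2 48.7 yaw 0.0098
```

View pics/scene16.png

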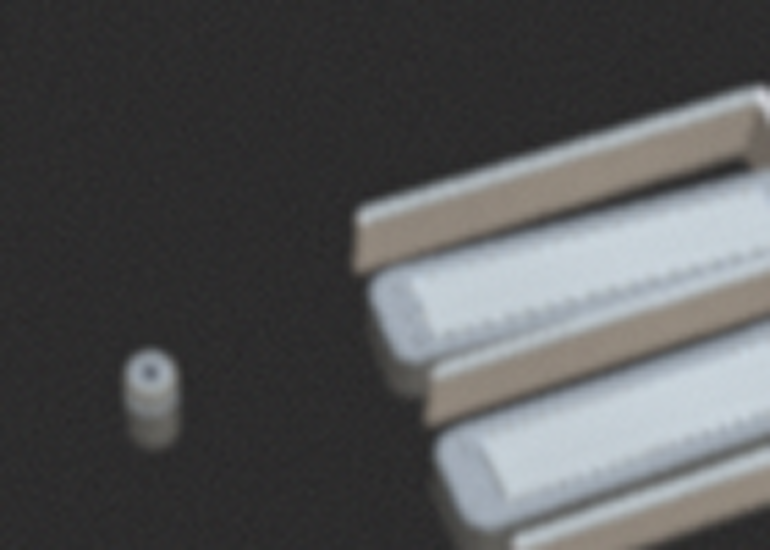

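View pics/top16.png

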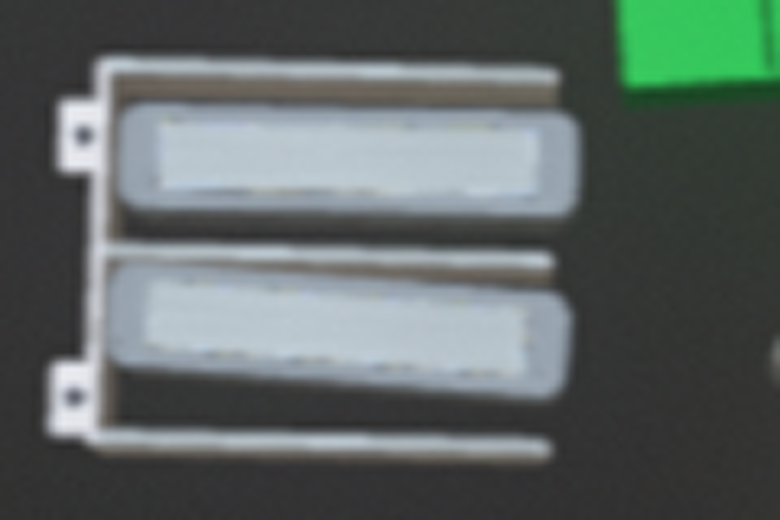

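The box is in and home, but tilted about 0.06 rad, with the near front corner on the back wall. Pushing the far side of its rear face should square it up.

Run:
```python
from adv import *
manip.servo_line([.664,-.012,.09],ori(-.02),rate=.35)
manip.servo_line([.664,-.012,.002],rate=.25)
f0=manip.get_contact_force()
push([.664,.007,.002],step=.01,rate=.08,f0=f0,fmax=8)
push([.664,.021,.002],step=.0015,rate=.03,f0=f0,fmax=13)
p=manip.get_position()
manip.servo_line([.664,p[1]-.02,.002],rate=.15)
manip.servo_line([.664,p[1]-.02,.08],rate=.35)
manip.servo_line([.60,-.16,.12],rate=.35)
c=manip.camera("top");cv2.imwrite(f"pics/top17.png",cv2.resize(c["image"][95:175,160:280,::-1],None,fx=6.5,fy=6.5,interpolation=cv2.INTER_CUBIC))
print(manip.get_time())
# bright-panel angles: inner lid panels via high threshold in bay region
g=cv2.cvtColor(c["image"],cv2.COLOR_RGB2GRAY)
def edge(cols,a,b):
    P=[]
    for u in cols:
        col=g[a:b,u].astype(float);i=np.argmin(np.diff(col));P.append((u,a+i+.5))
    w=np.array([1000*ray(c,u,v,.035) for u,v in P]);k=np.polyfit(w[:,1],w[:,0],1);return k,w
k,w=edge(range(184,240),146,158);print("box near edge slope",k,np.abs(w[:,0]-np.polyval(k,w[:,1])).max())
```

```text
end [0.6641 0.0077 0.0023] t 56.0 F|xy| [0.9, 1.3]
STOP force [ -0.2 -16.3   0.3]
end [0.6642 0.0152 0.0022] t 57.75 F|xy| [1.4, 1.1, 0.8, 0.4, 2.1, 9.4, 16.3]
59.1167
box near edge slope [4.40881414e-02 6.30909070e+02] 1.704621044273381
```

View pics/top17.png

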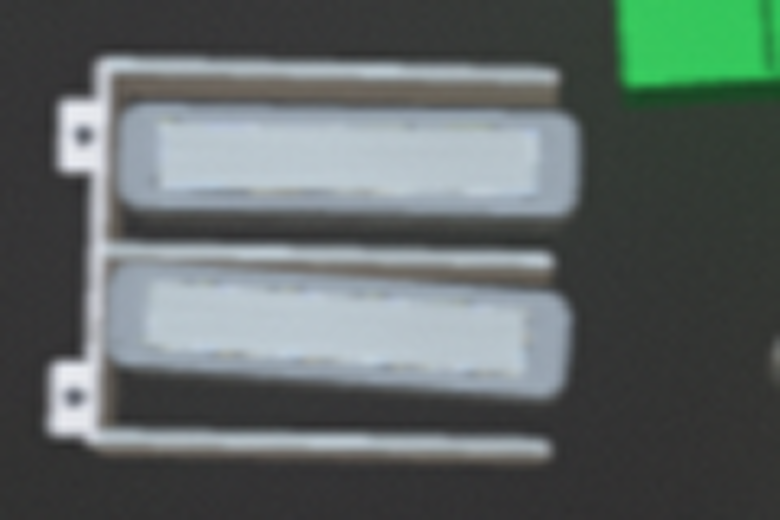

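Run:
```python
from adv import *
c=manip.camera("top")
P=lambda x,y,z:1000*ray(c,160+(x+.5)/6.5-.5,95+(y+.5)/6.5-.5,z)
for n,a in dict(rear=(571,345,.035),front=(108,312,.035),mouth_near=(551,449,.045),mouth_mid=(554,262,.045),ptop=((148,281,.035)),ptop2=(525,309,.035),w1=(105,246,.045),w2=(552,260,.045),v1=(95,436,.045),v2=(548,448,.045)).items(): print(n,P(*a).round(1))
manip.sign_off();print(manip.get_time())
```

```text
rear [657.7  24.3]
front [666.4 245. ]
mouth_near [606.1  32.2]
mouth_mid [695.5  33.5]
ptop [681.9 226.7]
ptop2 [674.3  46.8]
w1 [696.1 245.9]
w2 [696.4  34.5]
v1 [605.5 246.7]
v2 [606.5  33.7]
the job is handed in; nothing more can be done
the job is handed in; nothing more can be done
```

The instrument box is in the empty bay against the back wall, and I handed the job in at about 59 s. It sits slightly askew rather than perfectly straight.

**How it went in:** I pushed with the closed fingertips. One end then the other turned the box to about 12°, and I pushed it past the post on the robot's side. I turned it nearly straight from the side, then pushed it home from the rear end.

**Last checks (top camera, at hand-in):**

| Check | Measured | Limit |
|---|---|---|
| Depth of box centre | about 101 mm | 92 to 104 mm |
| Position across the bay | about +12 mm | ±22 mm |
| Tilt relative to the bay walls | about 0.04–0.055 rad | 0.08 rad |

- **Other objects:** the second box did not move in any measurement, and the bur block, bottle and post looked undisturbed in the pictures.
- **Force:** the highest reading I took at the wrist was about 16 N, sampled between steps. The arm was clear of everything at the end.

**What failed or disagreed:**
- **Squaring up:** a final push on the far side of the rear end, meant to take out the remaining tilt, had no visible effect. I left the tilt because it was inside the limit.
- **Fingertip height:** the shut fingertips sat well above the stated 22 mm ahead of the tool point. My first push passed over the lid without moving the box, so I lowered the tool to correct it.
- **Post position:** the two cameras differed by a few millimetres, and the box still went past it with no force rise.

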